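# Open the filler of the lens-cleaning unit and park its plug

## Task

The lens-cleaning unit has to be refilled. Lift the hinged flap over its filler and flip it right back until it stays open, then unscrew the filler plug beneath it (anticlockwise from above, less than a quarter turn, until you feel its stop), lift it out and stand it upright, handle up, in the white dish. Be gentle: do not wrench the plug past its stop, pull at it before it is free, or bang it down.

Things in the scene. Friction and masses are not known exactly. Their poses are not given: they have to be found in the camera images.
- cleaner: Lens-cleaning unit, fixed to the desk: white box on a grey plinth and feet, 128 x 138 mm, flat top at 50 mm. Origin: under the filler axis, on the desk; z up; its front (-x) has a dark control strip. The filler is a round grey collar (62 mm across, top at 58 mm) in the middle of its top. Behind it (+x) stands the hinge post, 24 mm wide, 98 mm high, from x = 29 to 41 mm.
- flap (a joint): Angle of the white flap (rad): 0 = shut, level over the plug; grows as it is lifted; 1.6 = upright; 2.9 = its stop, flipped over to the back, where its weight holds it. 40 g, turns freely: past about 1.9 it falls open, below about 1.3 it falls shut. Plate 60 mm wide, 4 mm thick, front edge 62 mm from the hinge axis.
- flap_hinge (a point): Point on the flap's hinge axis, which is parallel to the unit's y: at x = 35, y = 0, z = 93 mm in the unit's frame.
- flap_tab (a point): Middle of the grip part of the flap's front tab, 76 mm from the hinge axis. The tab is 12 mm wide (along the unit's y), 5 mm thick and reaches from 62 to 84 mm from the hinge axis. Flap shut: 93 mm above the desk with 43 mm of free room below. It can be pinched from above by its 12 mm sides and carried round its arc.
- plug: Loose grey filler plug, 60 g, 49 mm high. Origin: centre of its underside; z up; x along the handle bar. Stem 20 mm across, up to 24 mm, with two lugs along +x and -x (8 mm wide, 3 to 8 mm high, reaching 17 mm from the axis); flange 42 mm across, 24 to 29 mm high. Locked, its origin is 38 mm above the unit's underside on the filler axis. Being wrenched or banged with over 60 N harms it.
- plug_handle (a point): Middle of the plug's handle bar, 39 mm above the plug's origin. Bar 38 mm long (plug's x), 12 mm wide (y), from 29 to 49 mm. The sprung seat below pushes the plug up with about 10 N, so it drags a little (under 0.2 N m). Turned anticlockwise seen from above (+z) it meets a hard stop after 0.45 to 1.5 rad: how far can only be felt. Stop at about 0.3 N m; 0.6 N m harms it. Ease off before lifting.
- filler (a point): Centre of the collar's top, on the filler axis, 58 mm above the unit's underside. Hidden below the plug's flange, ledges hold the plug's lugs down until the last 0.15 rad before the stop. There the lugs stand in slots: the seat pushes the plug up 4 mm (if the hand lets it) and it lifts straight out with 2 mm play; it is clear when 25 mm higher. Slots turn with the hidden collar angle.
- dish: Loose white ceramic dish, round, 110 mm across, 16 mm high, 300 g. Origin: centre of its underside; its flat inner floor is 5 mm above the desk.
There are look-alikes about, which are no part of the job. Of the things like the plug, leave any that is red; of the rest the larger one is meant.

How it is judged:
By the outcome, as a careful person would: the job done as asked, in the order asked, and still so for the second after the job is handed in, with the robot touching nothing.
It also fails if it takes over 69 s, if anything falls off the work surface, if the arm or the gripper's body presses on something with over 40 N, if the wrist force passes 120 N, or if a joint passes its speed limit or range.

## Robot

A 6-joint arm with a two-finger parallel gripper is mounted at the origin on a cart in front of the work surface, level with it; the furniture and walls round the work are solid. World frame = base frame: x ahead of the robot, y to its left, z up, the work surface at z = 0. Lengths are in m, angles in degrees, forces in N, time in s.
With the tool pointing down it reaches from about 0.4 to 0.825 m from the base axis. Payload 7 kg.
Tool frame: the origin (TCP) lies between the finger pads; the fingertips stand 22 mm ahead of it and the grasp point (between the pads) lies 3 mm ahead of it; z points along the fingers, y is the line along which they close (so a half turn about z gives the same grasp; the last joint's range is limited). The gripper opens to 88 mm and grips with 3 to 60 N. Pads are 19 mm wide; open, the fingers measure 130 mm over their backs; the gripper's body (78 mm by 193 mm) begins 47 mm behind the grasp point.
Start: joints at [16.507, 20.546, 0.682, 0, -70.136, -16.507], TCP at [0.675, -0, 0.249] pointing down, gripper open.
Joint ranges: [-176.03, 176.03], [-82.01, 121.73], [-58.28, 71.71], [-173.87, 95.51], [-174.79, -0.11], [-173.66, 173.66]. Speed limits (degrees/s): [136.94, 136.94, 172.46, 180, 180, 180].

## Interface

Orientations are given as [roll, pitch, yaw] about the fixed x, y, z axes, in that order (R = Rz(yaw) Ry(pitch) Rx(roll)).
In Python, from plant import ctrl gives the robot as it stands.
- The arm moves only by the tool apply_moves, never from a script. Its argument "targets" is a list of rows, each an object with "travel": the shift along the tool's x, y, z in mm, a list of three; "roll": the turn about the tool's z in degrees; "jaw": the finger opening in mm, from 0 to 87.6. In form: [{"travel": [tx, ty, tz], "roll": roll, "jaw": jaw}, ...]. A call has 1 to 10 rows; each row shifts and turns the commanded pose from where the row before left it, along the tool's axes as they then stand; what a row does not reach is not made up. A row lasts 1/10 s, in which the tool goes at most 50 mm and 8.59 degrees, less where a joint would pass 70% of its speed; a pose out of reach is approached as far as the arm can. A call with a gripper value outside its range is refused whole. The fingers move at their own pace and stop on an object; the grip force is fixed at half the most. Time passes only in rows, so rows that do not move let the fingers close. It gives the time, the measured TCP pose, the force, the opening and the grip force at its end, in the units of the state.
- ctrl.get_obs(): the state, without advancing time (a new reading comes with each control period).
- ctrl.snapshot(name): name is "scene" or "side" or "wrist"; returns the picture (480x640x3 uint8, red, green, blue); there is no depth.
- ctrl.calibration(name): a dict with "K" (3x3 intrinsics, pixels), "extrinsics" (4x4, takes a point from camera to world coordinates); the wrist camera has in their place "hand_eye" (4x4, takes a point from camera to tool coordinates, whose origin is the TCP and whose axes are the flange's). Camera axes: x right, y down, z forward; pixel columns grow to the right and rows downward; lengths in m; the calibration is good to about 2 mm. The wrist camera is an equidistant fisheye: a pixel r from the principal point sees the ray r / f radians off the axis. A picture is of the moment at which its call begins: read the wrist's pose just before it. calibration takes no time and is no camera call.
- ctrl.close_job(): hands the job in; it is judged then, once.
The state is a dict: "clock": time; "joint_pos": joint angles; "qvel": joint speeds; "tau": joint torques, N m; "tool_pos": TCP position; "orientation": TCP orientation; "force": force on the tool from outside, world axes, zero at the start; "moment": the same for the moment, N m; "opening": finger opening in m; "gripper_force": force on a finger pad.
Only numpy, scipy, OpenCV 4.12 (cv2) and the standard library are available. Lean on these libraries where they do the work, as an engineer would, in place of code of your own. Each camera call takes 0.05 s, during which the arm holds its last target. There are 200 camera calls.

## Working session

There is one attempt and no reset: what is moved stays moved. The work goes in short steps, Python scripts to look and compute and a tool call to move; the robot and the scene stay as the last step left them, time stands still between calls to the robot, and variables do not carry over. Pictures are saved under pics/ and viewed, at most 10 in all, crops included, and the job is handed in when it is done.

Besides the shell and the picture viewer there is one more tool, called after "Emit:" in YAML: its name, and indented under it one key for each argument. apply_moves: Moves the arm, as the interface text tells. Its arguments: {"type":"object","properties":{"targets":{"type":"array","items":{"type":"object","properties":{"travel":{"type":"array","items":{"type":"number"}},"roll":{"type":"number"},"jaw":{"type":"number"}}}}},"required":["targets"]}

```bash
mkdir -p pics
cat > h.py <<'E'
import numpy as np, cv2
from plant import ctrl
def save(n,im): cv2.imwrite('pics/'+n+'.png',im[:,:,::-1])
def ray(name,px):
    c=ctrl.calibration(name);K=np.array(c['K']);T=np.array(c['extrinsics'])
    px=np.atleast_2d(px).astype(float)
    d=np.c_[(px-[K[0,2],K[1,2]])/[K[0,0],K[1,1]],np.ones(len(px))]
    return T[:3,3],d@T[:3,:3].T
def plane(name,px,z):
    o,d=ray(name,px);return o+d*((z-o[2])/d[:,2])[:,None]
def proj(name,P):
    c=ctrl.calibration(name);K=np.array(c['K']);T=np.array(c['extrinsics'])
    q=(np.atleast_2d(P)-T[:3,3])@T[:3,:3];q=q/q[:,2:];return (q@K.T)[:,:2]
E
python3 - <<'E'
from h import *
a=ctrl.snapshot('scene');b=ctrl.snapshot('side')
save('scene0',a);save('side0',b)
for n in('scene','side'):
    c=ctrl.calibration(n);print(np.round(c['K'],1).tolist(),np.round(c['extrinsics'],3).tolist())
print(ctrl.get_obs())
E
```

```text
[[509.5, 0.0, 317.3], [0.0, 509.5, 242.0], [0.0, 0.0, 1.0]] [[0.593, -0.437, 0.676, -0.156], [-0.805, -0.298, 0.513, -0.527], [-0.023, -0.849, -0.528, 0.575], [0.0, 0.0, 0.0, 1.0]]
[[604.3, 0.0, 318.8], [0.0, 604.3, 229.9], [0.0, 0.0, 1.0]] [[-0.999, -0.033, 0.041, 0.422], [-0.053, 0.594, -0.803, 0.721], [0.002, -0.804, -0.595, 0.649], [0.0, 0.0, 0.0, 1.0]]
{'clock': 0.1, 'joint_pos': array([ 1.65056349e+01,  2.05878378e+01,  6.40768009e-01, -1.74185854e-02,
       -7.01375468e+01, -1.65091757e+01]), 'qvel': array([-0.04424124, -0.07612702,  0.10616554,  0.08374241,  0.02047428,
        0.02309802]), 'tau': array([-1.42273191e-03, -5.84165347e+01,  2.93752134e+01,  7.01551259e+00,
        1.01412315e-02, -6.66964229e-05]), 'tool_pos': array([ 6.74600716e-01, -3.92398060e-05,  2.47724904e-01]), 'orientation': array([ 1.79914218e+02, -8.34704888e-03, -9.00094649e+01]), 'force': array([ 0.08850558, -1.28127288,  0.78614037]), 'moment': array([0.03920227, 0.00287512, 0.00675481]), 'gripper_force': 0.0, 'opening': 0.08726273150046018}
```

View pics/scene0.png

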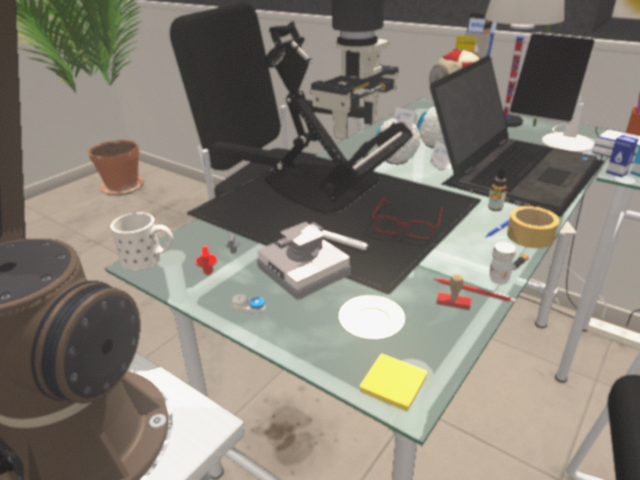

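View pics/side0.png

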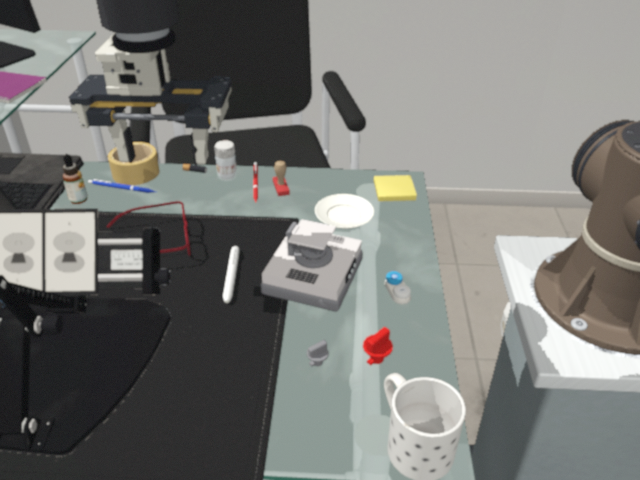

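Run:
```python
import cv2,numpy as np
a=cv2.imread('pics/scene0.png')[210:310,245:385];b=cv2.imread('pics/side0.png')[205:320,250:410]
a=cv2.resize(a,(800,571),interpolation=3);b=cv2.resize(b,(800,575),interpolation=3)
cv2.imwrite('pics/c1.png',a);cv2.imwrite('pics/c2.png',b)
```

```text
(no output)
```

View pics/c1.png

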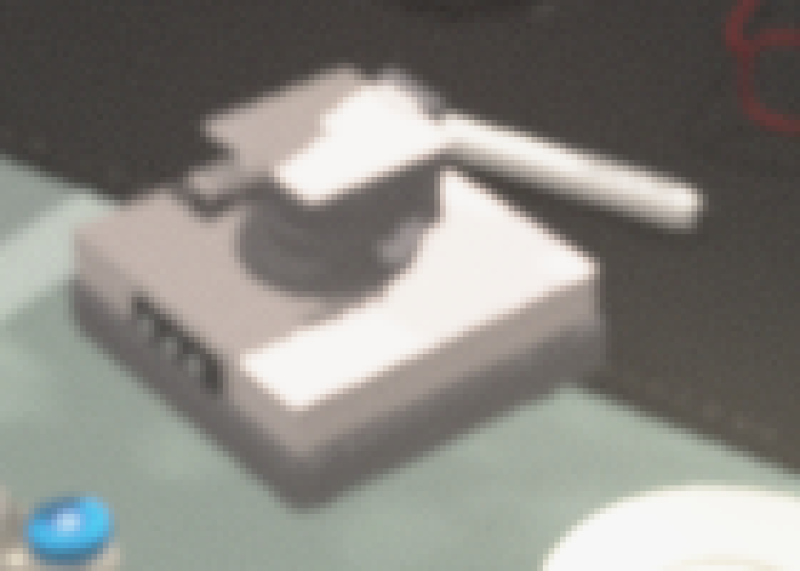

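View pics/c2.png

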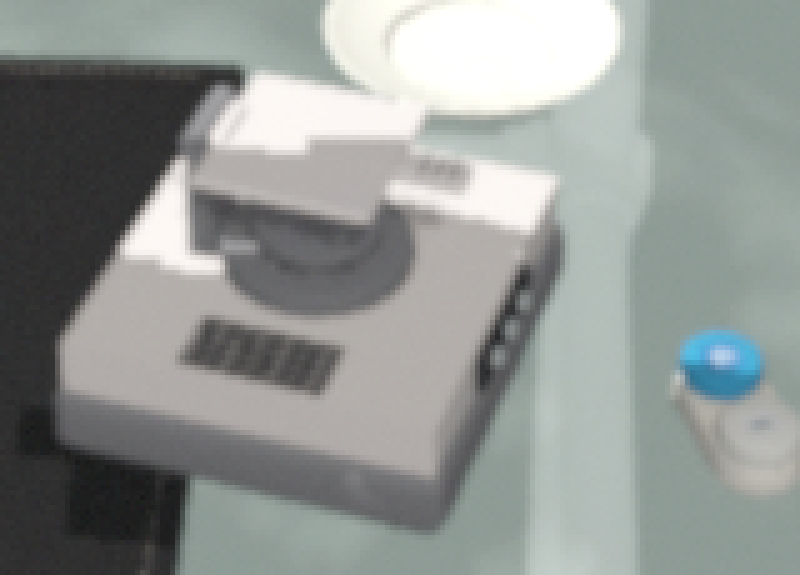

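Candidates for the plug: the grey plug under the flap (scene 305,245 / side 315,255), a small grey one (scene 233,243 / side 318,353) and a red one (scene 207,262 / side 378,345). I choose the larger grey one in the unit's collar, and the close crops confirm it sits beneath the flap. The strip on the front faces the robot. The unit's top corners in the side view are about (262,274), (338,300) and (362,241), and the dish is at side (345,211).

```bash
cat > m.py <<'E'
from h import *
A=np.array([[75,235],[295,410],[597,268]])/5.714+[245,210]
B=np.array([[62,345],[440,475],[558,180]])/5+[250,205]
pa=plane('scene',A,.05);pb=plane('side',B,.05)
print('scene L,F,R',pa.round(4).tolist());print('side',pb.round(4).tolist())
for p in(pa,pb):
    print(np.linalg.norm(p[0]-p[1]),np.linalg.norm(p[1]-p[2]),(p[0]+p[2])/2)
for n,c in(('scene',(371,317)),('side',(345,211))):
    im=cv2.imread(f'pics/{n}0.png');hsv=cv2.cvtColor(im,cv2.COLOR_BGR2HSV)
    m=((hsv[:,:,2]>205)&(hsv[:,:,1]<45)).astype(np.uint8)
    k,l,s,ce=cv2.connectedComponentsWithStats(m);i=l[c[1],c[0]];print(n,i,s[i],ce[i])
    q=np.argwhere(l==i)[:,::-1];h=cv2.convexHull(q.astype(np.int32))[:,0]
    P=plane(n,h,.016)[:,:2];print('dish',cv2.minEnclosingCircle(P.astype(np.float32)),cv2.fitEllipse((P*1000).astype(np.float32)))
E
python3 m.py
```

```text
scene L,F,R [[0.426, 0.0566, 0.05], [0.3906, -0.0649, 0.05], [0.5075, -0.0977, 0.05]]
side [[0.5427, 0.0309, 0.05], [0.4267, 0.0818, 0.05], [0.3922, -0.0596, 0.05]]
0.12652317750953215 0.12141152309649018 [ 0.46675821 -0.02053744  0.05      ]
0.1266299418833481 0.14554695311677296 [ 0.46745657 -0.01432019  0.05      ]
scene 45 [ 338  295   67   45 2356] [371.27546689 316.53268251]
dish ((0.4229424297809601, -0.19751359522342682), 0.057726841419935226) ((422.9411926269531, -197.19082641601562), (111.70227813720703, 115.23529052734375), 120.67293548583984)
side 13 [ 292  194   83   42 2096] [337.1870229  214.24236641]
dish ((0.44756537675857544, -0.1782817542552948), 0.0873086154460907) ((440.7056884765625, -180.29783630371094), (114.61967468261719, 169.9468994140625), 130.4066619873047)
```

Emit:
apply_moves:
  targets:
    - {"travel": [4,30,0],"roll": 0,"jaw": 50}
    - {"travel": [4,35,0],"roll": 0,"jaw": 50}
    - {"travel": [4,35,0],"roll": 0,"jaw": 50}
    - {"travel": [4,35,0],"roll": 0,"jaw": 50}
    - {"travel": [4,35,0],"roll": 0,"jaw": 50}
    - {"travel": [0,0,0],"roll": -7.4,"jaw": 50}
    - {"travel": [0,0,0],"roll": -7.4,"jaw": 50}
    - {"travel": [0,0,0],"roll": -7.4,"jaw": 50}
    - {"travel": [0,0,0],"roll": -7.4,"jaw": 50}
    - {"travel": [0,0,0],"roll": -7.4,"jaw": 50}

```text
clock: 1.1
tool_pos: [0.5047, -0.02, 0.2483]
orientation: [180.0, 0.0, -52.7]
force: [0.2, -0.1, -0.6]
opening: 0.05
gripper_force: 0.0
```

Emit:
apply_moves:
  targets:
    - {"travel": [0,0,0],"roll": -7.4,"jaw": 50}
    - {"travel": [0,0,0],"roll": -7.4,"jaw": 50}
    - {"travel": [0,0,0],"roll": -7.4,"jaw": 50}
    - {"travel": [0,0,0],"roll": -7.4,"jaw": 50}
    - {"travel": [0,0,0],"roll": -7.4,"jaw": 50}
    - {"travel": [0,0,0],"roll": 0,"jaw": 50}

```text
clock: 1.7
tool_pos: [0.5047, -0.02, 0.2483]
orientation: [180.0, 0.0, -15.9]
force: [0.1, 0.2, -0.1]
opening: 0.0497
gripper_force: 0.0
```

```bash
cat >> h.py <<'E'
from scipy.spatial.transform import Rotation as Rn
def wcam(o):
    c=ctrl.calibration('wrist');H=np.array(c['hand_eye']);T=np.eye(4)
    T[:3,:3]=Rn.from_euler('xyz',o['orientation'],degrees=True).as_matrix();T[:3,3]=o['tool_pos']
    return np.array(c['K']),T@H
def wray(o,px):
    K,T=wcam(o);px=np.atleast_2d(px).astype(float)
    v=(px-[K[0,2],K[1,2]])/[K[0,0],K[1,1]];r=np.linalg.norm(v,axis=1,keepdims=True)+1e-12
    d=np.c_[np.sin(r)*v/r,np.cos(r)];return T[:3,3],d@T[:3,:3].T
def wplane(o,px,z):
    c,d=wray(o,px);return c+d*((z-c[2])/d[:,2])[:,None]
def wproj(o,P):
    K,T=wcam(o);q=(np.atleast_2d(P)-T[:3,3])@T[:3,:3]
    s=np.linalg.norm(q[:,:2],axis=1,keepdims=True)+1e-12;th=np.arctan2(s[:,0],q[:,2])[:,None]
    return q[:,:2]/s*th*[K[0,0],K[1,1]]+[K[0,2],K[1,2]]
E
python3 - <<'E'
from h import *
import pickle
o=ctrl.get_obs();im=ctrl.snapshot('wrist');save('w1',im);pickle.dump(o,open('w1.pkl','wb'))
print(o['clock'],o['tool_pos'],o['orientation'],o['joint_pos'],o['force']);print(wcam(o))
E
```

```text
1.7 [ 0.50473833 -0.02004112  0.24830026] [ 1.79987447e+02  3.04282125e-02 -1.58922628e+01] [ 2.00354335e+01  4.44108517e+00 -2.03274377e+01 -8.46628329e-03
 -6.52634824e+01  5.40758518e+01] [ 0.07957342  0.15673947 -0.09423676]
(array([[371.64829954,   0.        , 324.2664381 ],
       [  0.        , 371.64829954, 241.5727175 ],
       [  0.        ,   0.        ,   1.        ]]), array([[-0.27462597, -0.92671842, -0.25646353,  0.57280501],
       [-0.9615503 ,  0.26502667,  0.07198524, -0.03860739],
       [ 0.00125963,  0.2663716 , -0.96386959,  0.38459217],
       [ 0.        ,  0.        ,  0.        ,  1.        ]]))
```

View pics/w1.png

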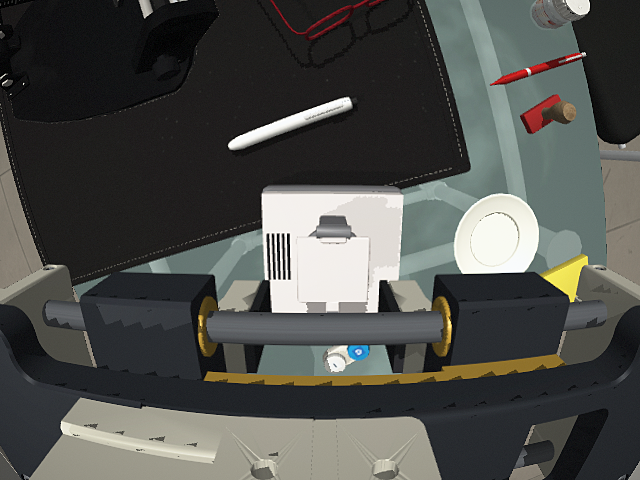

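The wrist view shows the unit at (264–403, 190–310), with the flap plate at (296–369, 236–302) and its hinge post at (333,227). The tab is partly hidden by the gripper rod near (333,308), and the dish is at (497,235).

Run:
```python
from h import *
import pickle
o=pickle.load(open('w1.pkl','rb'));im=cv2.imread('pics/w1.png');g=cv2.cvtColor(im,cv2.COLOR_BGR2GRAY).astype(int)
for r in(205,225,270,290):print(r,[ (c,g[r,c+1]-g[r,c-1]) for c in range(255,412) if abs(g[r,c+1]-g[r,c-1])>18])
for c in(275,350,385):print('c',c,[ (r,g[r+1,c]-g[r-1,c]) for r in range(178,312) if abs(g[r+1,c]-g[r-1,c])>14])
q=wplane(o,[[263,193],[403,193]],.05);print('back corners',q.round(4).tolist(),np.degrees(np.arctan2(*(q[0]-q[1])[:2])))
q=wplane(o,[[296,237],[369,237],[297,302],[368,302]],.095);print('flap',q.round(4).tolist())
hsv=cv2.cvtColor(im,cv2.COLOR_BGR2HSV);m=((hsv[:,:,2]>200)&(hsv[:,:,1]<40)).astype(np.uint8)
k,l,s,ce=cv2.connectedComponentsWithStats(m);i=l[235,460] or l[235,497];print(s[i],ce[i])
h=cv2.convexHull(np.argwhere(l==i)[:,::-1].astype(np.int32))[:,0]
print('dish',cv2.minEnclosingCircle(wplane(o,h,.016)[:,:2].astype(np.float32)))
# predicted for guess
for O,y in(((.467,-.017),-16),):
    R=Rn.from_euler('z',y,degrees=True).as_matrix()
    P=np.array([[64,69,50],[64,-69,50],[-27,30,95],[-27,-30,95],[33,30,95],[-41,0,95]])/1000@R.T+[*O,0]
    print(wproj(o,P).round(1).tolist())
```

```text
205 [(260, np.int64(74)), (261, np.int64(211)), (262, np.int64(148)), (385, np.int64(23)), (402, np.int64(-121)), (403, np.int64(-110)), (405, np.int64(-19))]
225 [(260, np.int64(-26)), (261, np.int64(137)), (262, np.int64(252)), (263, np.int64(82)), (316, np.int64(-56)), (317, np.int64(-61)), (318, np.int64(-77)), (319, np.int64(-71)), (347, np.int64(72)), (348, np.int64(46)), (349, np.int64(23)), (350, np.int64(50)), (351, np.int64(45)), (400, np.int64(25)), (401, np.int64(-136)), (402, np.int64(-131)), (403, np.int64(21))]
270 [(263, np.int64(86)), (264, np.int64(124)), (265, np.int64(53)), (266, np.int64(-70)), (267, np.int64(-182)), (268, np.int64(-181)), (269, np.int64(29)), (270, np.int64(231)), (271, np.int64(134)), (272, np.int64(-229)), (273, np.int64(-206)), (274, np.int64(126)), (275, np.int64(225)), (276, np.int64(30)), (277, np.int64(-210)), (278, np.int64(-160)), (279, np.int64(142)), (280, np.int64(255)), (281, np.int64(32)), (282, np.int64(-203)), (283, np.int64(-185)), (284, np.int64(101)), (285, np.int64(221)), (286, np.int64(71)), (287, np.int64(-210)), (288, np.i
[... 1795 characters left out ...]
nt64(27)), (192, np.int64(62)), (193, np.int64(54)), (194, np.int64(73)), (195, np.int64(39)), (197, np.int64(-26)), (198, np.int64(-21)), (265, np.int64(18)), (266, np.int64(17)), (279, np.int64(-195)), (280, np.int64(-223)), (281, np.int64(-32)), (282, np.int64(18)), (311, np.int64(45))]
back corners [[0.5435, 0.0276, 0.05], [0.5084, -0.096, 0.05]] 15.829390255260693
flap [[0.5057, 0.0039, 0.095], [0.4895, -0.0529, 0.095], [0.4506, 0.0202, 0.095], [0.4337, -0.0383, 0.095]]
[ 454  193   85   81 5554] [496.25261073 236.11865322]
dish ((0.42165607213974, -0.19710011780261993), 0.05483419820666313)
[[257.5, 190.1], [407.8, 190.5], [298.5, 303.0], [368.3, 302.9], [296.9, 235.1], [333.3, 317.6]]
```

Emit:
apply_moves:
  targets:
    - {"travel": [-20,1.7,10],"roll": 0,"jaw": 36}
    - {"travel": [-20,1.7,10],"roll": 0,"jaw": 36}
    - {"travel": [-20,1.7,10],"roll": 0,"jaw": 36}
    - {"travel": [-19.2,1.6,10],"roll": 0,"jaw": 36}
    - {"travel": [0,0,25],"roll": 0,"jaw": 36}
    - {"travel": [0,0,25],"roll": 0,"jaw": 36}
    - {"travel": [0,0,10],"roll": 0,"jaw": 36}
    - {"travel": [0,0,0],"roll": 0,"jaw": 36}
    - {"travel": [0,0,0],"roll": 0,"jaw": 36}

```text
clock: 2.65
tool_pos: [0.4276, -0.0046, 0.1492]
orientation: [180.0, -0.0, -16.1]
force: [0.6, 0.2, 1.2]
opening: 0.036
gripper_force: 0.0
```

Run:
```python
from h import *
a=ctrl.snapshot('scene');b=ctrl.snapshot('side')
a=cv2.resize(a[170:320,230:400],(453,400),interpolation=3);b=cv2.resize(b[170:320,250:380],(347,400),interpolation=3)
save('t1',np.hstack([a,b]))
```

```text
(no output)
```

View pics/t1.png

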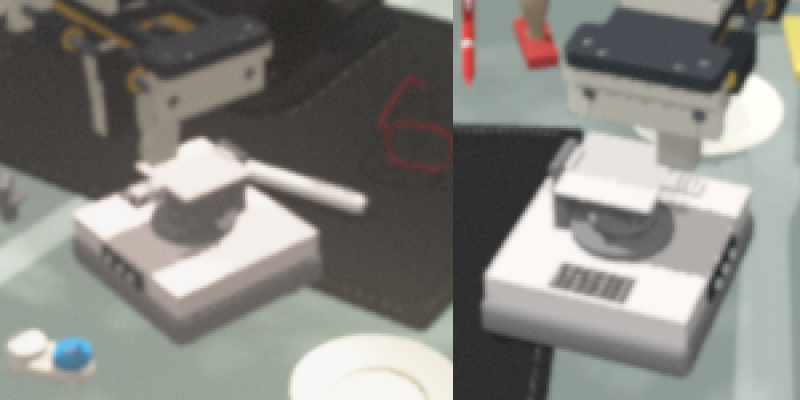

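The fingers stand above the tab, straddling it and clear of the plate's front edge. I will go down and pinch.

Emit:
apply_moves:
  targets:
    - {"travel": [-1,0,15],"roll": 0,"jaw": 36}
    - {"travel": [0,0,15],"roll": 0,"jaw": 36}
    - {"travel": [0,0,13],"roll": 0,"jaw": 36}
    - {"travel": [0,0,0],"roll": 0,"jaw": 20}
    - {"travel": [0,0,0],"roll": 0,"jaw": 6}
    - {"travel": [0,0,0],"roll": 0,"jaw": 6}
    - {"travel": [0,0,0],"roll": 0,"jaw": 6}
    - {"travel": [0,0,0],"roll": 0,"jaw": 6}
    - {"travel": [0,0,0],"roll": 0,"jaw": 6}

```text
clock: 3.65
tool_pos: [0.4265, -0.0045, 0.1062]
orientation: [-180.0, -0.1, -16.0]
force: [1.0, -4.7, 3.7]
opening: 0.0113
gripper_force: 30.0
```

Emit:
apply_moves:
  targets:
    - {"travel": [0.9,0,-11.7],"roll": 0,"jaw": 6}
    - {"travel": [2.6,0,-11.4],"roll": 0,"jaw": 6}
    - {"travel": [4.3,0,-10.9],"roll": 0,"jaw": 6}
    - {"travel": [5.9,0,-10.1],"roll": 0,"jaw": 6}
    - {"travel": [7.3,0,-9.1],"roll": 0,"jaw": 6}

```text
clock: 4.15
tool_pos: [0.4457, -0.0103, 0.1589]
orientation: [180.0, 0.1, -16.0]
force: [1.0, -2.0, -5.4]
opening: 0.0114
gripper_force: 30.0
```

Emit:
apply_moves:
  targets:
    - {"travel": [8.6,0,-7.9],"roll": 0,"jaw": 6}
    - {"travel": [9.7,0,-6.6],"roll": 0,"jaw": 6}
    - {"travel": [10.5,0,-5.0],"roll": 0,"jaw": 6}
    - {"travel": [11.2,0,-3.4],"roll": 0,"jaw": 6}
    - {"travel": [11.6,0,-1.7],"roll": 0,"jaw": 6}

```text
clock: 4.65
tool_pos: [0.4964, -0.0249, 0.1833]
orientation: [180.0, 0.0, -16.0]
force: [-1.5, -2.6, -4.9]
opening: 0.0112
gripper_force: 30.0
```

Emit:
apply_moves:
  targets:
    - {"travel": [11.7,0,0],"roll": 0,"jaw": 6}
    - {"travel": [11.6,0,1.8],"roll": 0,"jaw": 6}
    - {"travel": [11.1,0,3.5],"roll": 0,"jaw": 6}
    - {"travel": [10.5,0,5.1],"roll": 0,"jaw": 6}
    - {"travel": [9.6,0,6.6],"roll": 0,"jaw": 6}
    - {"travel": [8.5,0,8],"roll": 0,"jaw": 6}
    - {"travel": [0,0,0],"roll": 0,"jaw": 6}

```text
clock: 5.35
tool_pos: [0.5577, -0.0426, 0.1574]
orientation: [179.9, 0.0, -16.0]
force: [-2.5, -4.9, 1.0]
opening: 0.0114
gripper_force: 30.0
```

Emit:
apply_moves:
  targets:
    - {"travel": [7.2,0,9.2],"roll": 0,"jaw": 6}
    - {"travel": [5.8,0,10.2],"roll": 0,"jaw": 6}
    - {"travel": [0,0,0],"roll": 0,"jaw": 6}
    - {"travel": [0,0,0],"roll": 0,"jaw": 30}
    - {"travel": [0,0,0],"roll": 0,"jaw": 30}
    - {"travel": [0,0,0],"roll": 0,"jaw": 30}
    - {"travel": [0,0,-20],"roll": 0,"jaw": 30}
    - {"travel": [0,0,-40],"roll": 0,"jaw": 30}
    - {"travel": [0,0,-40],"roll": 0,"jaw": 30}
    - {"travel": [0,0,0],"roll": 0,"jaw": 30}

```text
clock: 6.35
tool_pos: [0.5725, -0.0448, 0.2456]
orientation: [-179.8, -0.6, -15.9]
force: [-0.1, 0.2, 0.7]
opening: 0.0301
gripper_force: 0.0
```

Run:
```python
from h import *
import pickle
o=ctrl.get_obs();im=ctrl.snapshot('wrist');save('w2',im);pickle.dump(o,open('w2.pkl','wb'))
a=ctrl.snapshot('scene');b=ctrl.snapshot('side');save('scene2',a);save('side2',b)
O=np.array([.468,-.0165,0])
px=wproj(o,[O+[0,0,.087]])[0];s1=proj('scene',[O+[0,0,.087]])[0];s2=proj('side',[O+[0,0,.087]])[0];print(o['tool_pos'],px,s1,s2)
def crop(i,c,h,w):
    c=np.clip(c.astype(int),[w,h],[639-w,479-h]);print(c);return cv2.resize(i[c[1]-h:c[1]+h,c[0]-w:c[0]+w],(400,300),interpolation=3)
save('v2',np.vstack([np.hstack([crop(im,px,60,80),crop(a,s1,45,60)]),np.hstack([crop(b,s2,45,60),crop(im,np.array([320,240]),240,320)])]))
```

```text
[ 0.57246146 -0.04476346  0.24561686] [327.26909868 346.21439727] [301.16871119 236.26643498] [313.40359259 237.30929846]
[327 346]
[301 236]
[313 237]
[319 239]Traceback (most recent call last):
  File "<stdin>", line 9, in <module>
  File "<stdin>", line 8, in crop
cv2.error: OpenCV(4.12.0) /io/opencv/modules/imgproc/src/resize.cpp:4208: error: (-215:Assertion failed) !ssize.empty() in function 'resize'
```

Emit:
apply_moves:
  targets:
    - {"travel": [-20,0,0],"roll": 0,"jaw": 34}
    - {"travel": [-30,0,0],"roll": 0,"jaw": 34}
    - {"travel": [-30,0,0],"roll": 0,"jaw": 34}
    - {"travel": [-30,0,0],"roll": 0,"jaw": 34}
    - {"travel": [-20,0,0],"roll": 0,"jaw": 34}
    - {"travel": [0,0,0],"roll": 0,"jaw": 34}
    - {"travel": [0,0,0],"roll": 0,"jaw": 34}

```text
clock: 7.2
tool_pos: [0.4438, -0.0093, 0.2386]
orientation: [180.0, 0.0, -15.9]
force: [0.6, 0.4, -0.5]
opening: 0.0343
gripper_force: 0.0
```

Run:
```python
from h import *
import pickle
o=ctrl.get_obs();im=ctrl.snapshot('wrist');save('w2',im);pickle.dump(o,open('w2.pkl','wb'))
a=ctrl.snapshot('scene')
O=np.array([.468,-.0165,0])
px=wproj(o,[O+[0,0,.087]])[0].round().astype(int);s1=proj('scene',[O+[0,0,.087]])[0].astype(int);print(o['tool_pos'],px,s1)
crop=lambda i,c,h,w,W:cv2.resize(i[c[1]-h:c[1]+h,c[0]-w:c[0]+w],(W,500),interpolation=3)
save('v2',np.hstack([crop(im,px,50,50,500),crop(a,s1,50,50,300)]))
```

```text
[ 0.4437943  -0.0092813   0.23861589] [325 199] [301 236]
```

View pics/v2.png

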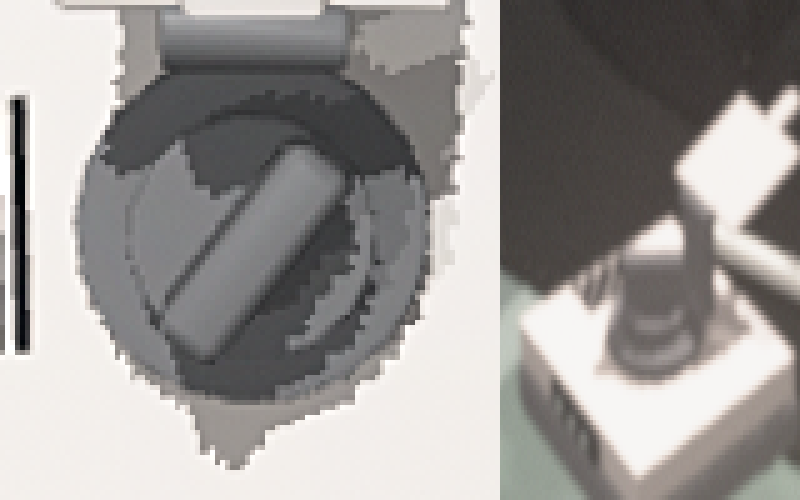

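The flap is flipped open at the back. The plug's bar runs diagonally in the wrist crop, from about (319,170) to (188,335), and the collar is centred near (252,235).

Run:
```python
from h import *
import pickle
o=pickle.load(open('w2.pkl','rb'));c=lambda p:np.array(p)/5.+[275,149]-.4
print('collar',wplane(o,c([[252,235],[77,235],[427,235],[252,402]]),.058).round(4).tolist())
q=wplane(o,c([[290,148],[348,190],[212,358],[163,312]]),.087);print(q.round(4).tolist())
a=(q[0]+q[1])/2;b=(q[2]+q[3])/2;print('bar',(a+b)/2,np.linalg.norm(a-b),np.degrees(np.arctan2(*(a-b)[1::-1])))
e=(q[0]-q[3]);f=q[1]-q[2];print(*[np.degrees(np.arctan2(v[1],v[0])) for v in(e,f)],np.linalg.norm(q[0]-q[1]),np.linalg.norm(q[2]-q[3]))
g=wplane(o,c([[135,230],[378,230],[257,115]]),.067);print('flange',g.round(4).tolist())
print(o['joint_pos'])
```

```text
collar [[0.4669, -0.0161, 0.058], [0.4753, 0.0129, 0.058], [0.4587, -0.0451, 0.058], [0.4385, -0.0079, 0.058]]
[[0.4825, -0.0266, 0.087], [0.4737, -0.0335, 0.087], [0.4538, -0.0056, 0.087], [0.4631, -0.0003, 0.087]]
bar [ 0.46828383 -0.01648972  0.087     ] 0.033466610831359864 -53.95679355703976
-53.4886509318606 -54.40397681308069 0.011182277084420164 0.010700128265466765
flange [[0.4744, 0.0022, 0.067], [0.4632, -0.0369, 0.067], [0.4873, -0.0227, 0.067]]
[ 2.44014701e+01 -1.44718900e+00 -2.77666644e+01 -7.19628689e-04
 -6.36852427e+01  4.96597249e+01]
```

Emit:
apply_moves:
  targets:
    - {"travel": [12.5,0.1,0],"roll": 0,"jaw": 30}
    - {"travel": [13,0.1,0],"roll": 0,"jaw": 30}
    - {"travel": [0,0,10],"roll": 7.6,"jaw": 30}
    - {"travel": [0,0,20],"roll": 7.6,"jaw": 30}
    - {"travel": [0,0,20],"roll": 7.6,"jaw": 30}
    - {"travel": [0,0,20],"roll": 7.6,"jaw": 30}
    - {"travel": [0,0,20],"roll": 7.7,"jaw": 30}
    - {"travel": [0,0,0],"roll": 0,"jaw": 30}
    - {"travel": [0,0,0],"roll": 0,"jaw": 30}

```text
clock: 8.2
tool_pos: [0.4691, -0.0171, 0.1488]
orientation: [179.9, -0.0, -53.9]
force: [0.5, 0.4, -0.1]
opening: 0.0299
gripper_force: 0.0
```

Emit:
apply_moves:
  targets:
    - {"travel": [-1,0.4,15],"roll": 0,"jaw": 30}
    - {"travel": [0,0,18],"roll": 0,"jaw": 30}
    - {"travel": [0,0,15],"roll": 0,"jaw": 30}
    - {"travel": [0,0,8],"roll": 0,"jaw": 30}
    - {"travel": [0,0,0],"roll": 0,"jaw": 30}
    - {"travel": [0,0,0],"roll": 0,"jaw": 30}

```text
clock: 8.8
tool_pos: [0.4683, -0.016, 0.0938]
orientation: [-179.9, -0.0, -54.0]
force: [-0.2, 0.8, 0.7]
opening: 0.0302
gripper_force: 0.0
```

Emit:
apply_moves:
  targets:
    - {"travel": [0,0,2],"roll": 0,"jaw": 30}
    - {"travel": [0,0,0],"roll": 0,"jaw": 20}
    - {"travel": [0,0,0],"roll": 0,"jaw": 14}
    - {"travel": [0,0,0],"roll": 0,"jaw": 8}
    - {"travel": [0,0,0],"roll": 0,"jaw": 6}
    - {"travel": [0,0,0],"roll": 0,"jaw": 6}
    - {"travel": [0,0,0],"roll": 0,"jaw": 6}

```text
clock: 9.5
tool_pos: [0.4677, -0.0161, 0.0912]
orientation: [-180.0, -0.0, -54.1]
force: [-0.1, 0.4, 3.4]
opening: 0.012
gripper_force: 30.0
```

```bash
cat > s.py <<'E'
from h import *
o=ctrl.get_obs();print(o['tool_pos'].round(4),o['orientation'].round(1),'F',o['force'].round(2),'M',o['moment'].round(3),o['opening'],'j6',o['joint_pos'][5])
E
python3 s.py
```

```text
[ 0.4677 -0.0161  0.0912] [-180.    -0.   -54.1] F [-0.07  0.42  3.39] M [ 0.152  0.21  -0.07 ] 0.012012990549521969 j6 13.668604196579057
```

Emit:
apply_moves:
  targets:
    - {"travel": [0,0,0],"roll": -2,"jaw": 6}
    - {"travel": [0,0,0],"roll": -3,"jaw": 6}
    - {"travel": [0,0,0],"roll": -3,"jaw": 6}
    - {"travel": [0,0,0],"roll": -3,"jaw": 6}
    - {"travel": [0,0,0],"roll": -3,"jaw": 6}
    - {"travel": [0,0,0],"roll": -3,"jaw": 6}
    - {"travel": [0,0,0],"roll": -3,"jaw": 6}
    - {"travel": [0,0,0],"roll": 0,"jaw": 6}

```text
clock: 10.3
tool_pos: [0.4677, -0.0161, 0.0913]
orientation: [-180.0, -0.0, -34.0]
force: [-0.1, -0.7, 4.5]
opening: 0.0115
gripper_force: 30.0
```

```bash
python3 s.py
```

```text
[ 0.4677 -0.0161  0.0913] [-180.   -0.  -34.] F [-0.1  -0.69  4.45] M [-0.224  0.172  0.026] 0.011549401194614378 j6 33.71493025060504
```

Emit:
apply_moves:
  targets:
    - {"travel": [0,0,0],"roll": -1.5,"jaw": 6}
    - {"travel": [0,0,0],"roll": -1.5,"jaw": 6}
    - {"travel": [0,0,0],"roll": -1.5,"jaw": 6}
    - {"travel": [0,0,0],"roll": 0,"jaw": 6}

```text
clock: 10.7
tool_pos: [0.4679, -0.0161, 0.0913]
orientation: [-180.0, -0.0, -29.6]
force: [-0.7, -0.1, 5.6]
opening: 0.0118
gripper_force: 30.0
```

```bash
python3 s.py
```

```text
[ 0.4679 -0.0161  0.0913] [-180.    -0.   -29.6] F [-0.73 -0.1   5.63] M [-0.157  0.345 -0.008] 0.011780086115831515 j6 38.16520391328517
```

Emit:
apply_moves:
  targets:
    - {"travel": [0,0,0],"roll": -1.5,"jaw": 6}
    - {"travel": [0,0,0],"roll": -1.5,"jaw": 6}
    - {"travel": [0,0,0],"roll": -1.5,"jaw": 6}
    - {"travel": [0,0,0],"roll": 0,"jaw": 6}

```text
clock: 11.1
tool_pos: [0.4681, -0.0159, 0.0915]
orientation: [-180.0, -0.1, -25.1]
force: [0.1, -0.1, 7.2]
opening: 0.0118
gripper_force: 30.0
```

```bash
python3 s.py
```

```text
[ 0.4681 -0.0159  0.0915] [-1.80e+02 -1.00e-01 -2.51e+01] F [ 0.05 -0.07  7.16] M [ 0.025  0.259 -0.036] 0.011843166855317843 j6 42.66502281709703
```

Emit:
apply_moves:
  targets:
    - {"travel": [0,0,0],"roll": -1.5,"jaw": 6}
    - {"travel": [0,0,0],"roll": -1.5,"jaw": 6}
    - {"travel": [0,0,0],"roll": -1.5,"jaw": 6}
    - {"travel": [0,0,0],"roll": 0,"jaw": 6}

```text
clock: 11.5
tool_pos: [0.4683, -0.016, 0.0917]
orientation: [-180.0, -0.1, -20.6]
force: [-0.1, 0.6, 8.8]
opening: 0.0117
gripper_force: 30.0
```

```bash
python3 s.py
```

```text
[ 0.4683 -0.016   0.0917] [-1.80e+02 -1.00e-01 -2.06e+01] F [-0.05  0.58  8.76] M [-0.159  0.204  0.033] 0.011694301441333385 j6 47.16506741633682
```

Emit:
apply_moves:
  targets:
    - {"travel": [0,0,0],"roll": -1.5,"jaw": 6}
    - {"travel": [0,0,0],"roll": -1.5,"jaw": 6}
    - {"travel": [0,0,0],"roll": -1.5,"jaw": 6}
    - {"travel": [0,0,0],"roll": 0,"jaw": 6}

```text
clock: 11.9
tool_pos: [0.4682, -0.0166, 0.0917]
orientation: [180.0, -0.1, -16.1]
force: [1.5, -4.2, 8.5]
opening: 0.0117
gripper_force: 30.0
```

```bash
python3 s.py
```

```text
[ 0.4682 -0.0166  0.0917] [ 1.80e+02 -1.00e-01 -1.61e+01] F [ 1.48 -4.22  8.5 ] M [-1.781 -0.271 -0.108] 0.011667339734306491 j6 51.65697007466857
```

Emit:
apply_moves:
  targets:
    - {"travel": [0,0,0],"roll": -1,"jaw": 6}
    - {"travel": [0,0,0],"roll": 0,"jaw": 6}

```text
clock: 12.1
tool_pos: [0.4682, -0.0167, 0.0917]
orientation: [180.0, -0.1, -15.1]
force: [1.7, -5.4, 8.4]
opening: 0.0114
gripper_force: 30.0
```

```bash
python3 s.py
```

```text
[ 0.4682 -0.0167  0.0917] [ 1.80e+02 -1.00e-01 -1.51e+01] F [ 1.7  -5.42  8.43] M [-2.262 -0.393 -0.204] 0.011388815843270433 j6 52.63519222313742
```

Emit:
apply_moves:
  targets:
    - {"travel": [0,0,0],"roll": -1,"jaw": 6}
    - {"travel": [0,0,0],"roll": 0,"jaw": 6}

```text
clock: 12.3
tool_pos: [0.4682, -0.0167, 0.0917]
orientation: [180.0, -0.1, -14.1]
force: [1.0, -5.2, 6.8]
opening: 0.0119
gripper_force: 30.1
```

```bash
python3 s.py
```

```text
[ 0.4682 -0.0167  0.0917] [ 1.80e+02 -1.00e-01 -1.41e+01] F [ 0.97 -5.17  6.76] M [-2.27  -0.421 -0.374] 0.011876176682114754 j6 53.621315559241076
```

Torque has risen sharply to about 0.37 N m, so the stop has been felt after roughly 0.67 rad. I will ease off before lifting.

Emit:
apply_moves:
  targets:
    - {"travel": [0,0,0],"roll": 1.5,"jaw": 6}
    - {"travel": [0,0,0],"roll": 1.5,"jaw": 6}
    - {"travel": [0,0,0],"roll": 0,"jaw": 6}

```text
clock: 12.6
tool_pos: [0.4683, -0.0164, 0.0917]
orientation: [180.0, -0.1, -17.2]
force: [0.6, -3.4, 8.3]
opening: 0.0117
gripper_force: 30.0
```

```bash
python3 s.py
```

```text
[ 0.4683 -0.0164  0.0917] [ 1.80e+02 -1.00e-01 -1.72e+01] F [ 0.63 -3.38  8.28] M [-1.475 -0.114  0.038] 0.011746756740545854 j6 50.564195177181574
```

Emit:
apply_moves:
  targets:
    - {"travel": [0,0.4,-1],"roll": 0,"jaw": 6}
    - {"travel": [0,0,-1],"roll": 0,"jaw": 6}
    - {"travel": [0,0,0],"roll": 0,"jaw": 6}

```text
clock: 12.9
tool_pos: [0.4682, -0.0166, 0.0937]
orientation: [-180.0, -0.1, -17.1]
force: [0.6, -1.4, 7.9]
opening: 0.0119
gripper_force: 30.0
```

```bash
python3 s.py
```

```text
[ 0.4682 -0.0166  0.0937] [-1.80e+02 -1.00e-01 -1.71e+01] F [ 0.58 -1.42  7.91] M [-0.82  -0.117  0.026] 0.011878063388976122 j6 50.65662271966405
```

Emit:
apply_moves:
  targets:
    - {"travel": [0,0.2,-1],"roll": 0,"jaw": 6}
    - {"travel": [0,0,-1],"roll": 0,"jaw": 6}
    - {"travel": [0,0,-1],"roll": 0,"jaw": 6}
    - {"travel": [0,0,-1],"roll": 0,"jaw": 6}
    - {"travel": [0,0,0],"roll": 0,"jaw": 6}

```text
clock: 13.4
tool_pos: [0.467, -0.0167, 0.0968]
orientation: [180.0, 0.0, -17.1]
force: [0.2, -0.2, -1.3]
opening: 0.0119
gripper_force: 30.0
```

```bash
python3 s.py
```

```text
[ 0.467  -0.0167  0.0968] [180.    0.  -17.1] F [ 0.19 -0.16 -1.3 ] M [-0.081  0.064 -0.025] 0.011942188154862775 j6 50.71754205721747
```

Emit:
apply_moves:
  targets:
    - {"travel": [0,0,-2],"roll": 0,"jaw": 6}
    - {"travel": [0,0,-3],"roll": 0,"jaw": 6}
    - {"travel": [0,0,-3],"roll": 0,"jaw": 6}
    - {"travel": [0,0,-3],"roll": 0,"jaw": 6}

```text
clock: 13.8
tool_pos: [0.4673, -0.0167, 0.1083]
orientation: [-180.0, -0.0, -17.1]
force: [0.1, 0.2, -0.7]
opening: 0.0117
gripper_force: 30.0
```

Emit:
apply_moves:
  targets:
    - {"travel": [0,0,-4],"roll": 0,"jaw": 6}
    - {"travel": [0,0,-5],"roll": 0,"jaw": 6}
    - {"travel": [0,0,-8],"roll": 0,"jaw": 6}
    - {"travel": [0,0,-12],"roll": 0,"jaw": 6}
    - {"travel": [0,0,-12],"roll": 0,"jaw": 6}
    - {"travel": [0,0,-12],"roll": 0,"jaw": 6}
    - {"travel": [0,0,-12],"roll": 0,"jaw": 6}
    - {"travel": [0,0,0],"roll": 0,"jaw": 6}

```text
clock: 14.6
tool_pos: [0.4683, -0.0164, 0.1749]
orientation: [-179.9, -0.2, -17.1]
force: [-0.0, 0.6, -2.0]
opening: 0.0114
gripper_force: 30.0
```

```bash
python3 s.py;python3 - <<'E'
from h import *
a=ctrl.snapshot('scene');b=ctrl.snapshot('side');
save('v3',np.hstack([cv2.resize(a[140:360,230:430],(400,440)),cv2.resize(b[140:360,230:430],(400,440))]))
E
```

```text
[ 0.4683 -0.0164  0.1749] [-179.9   -0.2  -17.1] F [-0.    0.57 -2.01] M [-0.114  0.036 -0.01 ] 0.011407980836238974 j6 50.72794415546911
```

View pics/v3.png

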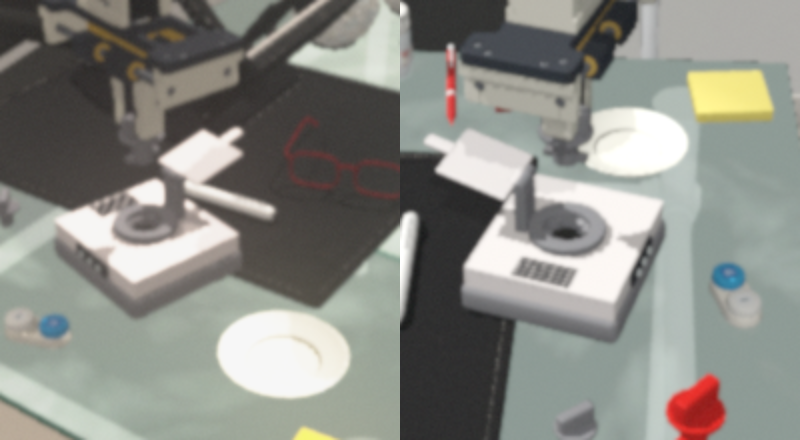

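Emit:
apply_moves:
  targets:
    - {"travel": [1,15,0],"roll": 0,"jaw": 6}
    - {"travel": [1.2,25,0],"roll": 0,"jaw": 6}
    - {"travel": [1.3,30,0],"roll": 0,"jaw": 6}
    - {"travel": [1.3,30,0],"roll": 0,"jaw": 6}
    - {"travel": [1.3,30,0],"roll": 0,"jaw": 6}
    - {"travel": [1.3,30,0],"roll": 0,"jaw": 6}
    - {"travel": [1.3,26.3,20],"roll": 0,"jaw": 6}
    - {"travel": [0,0,30],"roll": 0,"jaw": 6}
    - {"travel": [0,0,30],"roll": 0,"jaw": 6}
    - {"travel": [0,0,0],"roll": 0,"jaw": 6}

```text
clock: 15.7
tool_pos: [0.4171, -0.1978, 0.0893]
orientation: [179.9, 0.5, -17.2]
force: [-1.2, -0.3, -0.5]
opening: 0.0117
gripper_force: 30.0
```

```bash
python3 s.py;python3 - <<'E'
from h import *
a=ctrl.snapshot('scene');b=ctrl.snapshot('side');
c=proj('scene',[[.422,-.197,.03]])[0].astype(int);d=proj('side',[[.422,-.197,.03]])[0].astype(int);print(c,d)
f=lambda i,c:cv2.resize(i[c[1]-60:c[1]+60,c[0]-60:c[0]+60],(400,400),interpolation=3)
save('v4',np.hstack([f(a,c),f(b,d)]))
E
```

```text
[ 0.4171 -0.1978  0.0893] [179.9   0.5 -17.2] F [-1.17 -0.27 -0.47] M [-0.107  0.172  0.012] 0.01167751995224277 j6 73.69188483008134
[371 309] [344 203]
```

View pics/v4.png

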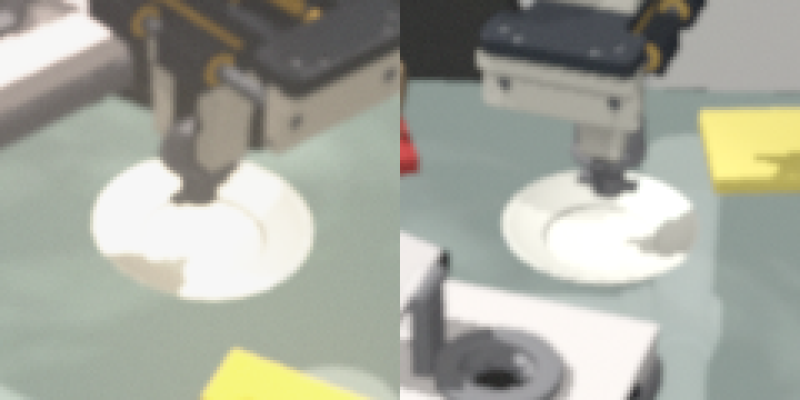

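The plug hangs upright over the middle of the dish, with about 30 mm still to go. I will lower it in small steps.

Emit:
apply_moves:
  targets:
    - {"travel": [0,0,6],"roll": 0,"jaw": 6}
    - {"travel": [0,0,6],"roll": 0,"jaw": 6}
    - {"travel": [0,0,6],"roll": 0,"jaw": 6}
    - {"travel": [0,0,4],"roll": 0,"jaw": 6}
    - {"travel": [0,0,2],"roll": 0,"jaw": 6}
    - {"travel": [0,0,0],"roll": 0,"jaw": 6}
    - {"travel": [0,0,0],"roll": 0,"jaw": 6}

```text
clock: 16.5
tool_pos: [0.4209, -0.1973, 0.069]
orientation: [180.0, -0.0, -17.1]
force: [-0.1, 0.5, -0.9]
opening: 0.0117
gripper_force: 30.0
```

Emit:
apply_moves:
  targets:
    - {"travel": [0,0,2],"roll": 0,"jaw": 6}
    - {"travel": [0,0,2],"roll": 0,"jaw": 6}
    - {"travel": [0,0,1.5],"roll": 0,"jaw": 6}
    - {"travel": [0,0,1],"roll": 0,"jaw": 6}
    - {"travel": [0,0,0],"roll": 0,"jaw": 6}
    - {"travel": [0,0,0],"roll": 0,"jaw": 6}

```text
clock: 17.1
tool_pos: [0.4208, -0.1973, 0.0624]
orientation: [180.0, 0.0, -17.1]
force: [-0.3, 0.7, -0.5]
opening: 0.0117
gripper_force: 30.0
```

Emit:
apply_moves:
  targets:
    - {"travel": [0,0,1],"roll": 0,"jaw": 6}
    - {"travel": [0,0,1],"roll": 0,"jaw": 6}
    - {"travel": [0,0,0],"roll": 0,"jaw": 6}

```text
clock: 17.4
tool_pos: [0.4207, -0.1973, 0.0603]
orientation: [180.0, 0.0, -17.1]
force: [0.2, 0.7, -0.1]
opening: 0.0119
gripper_force: 30.0
```

Emit:
apply_moves:
  targets:
    - {"travel": [0,0,0.7],"roll": 0,"jaw": 6}
    - {"travel": [0,0,0.5],"roll": 0,"jaw": 6}
    - {"travel": [0,0,0],"roll": 0,"jaw": 6}

```text
clock: 17.7
tool_pos: [0.4208, -0.1973, 0.0592]
orientation: [180.0, 0.0, -17.1]
force: [0.2, -0.0, -0.6]
opening: 0.0117
gripper_force: 30.0
```

Emit:
apply_moves:
  targets:
    - {"travel": [0,0,0.5],"roll": 0,"jaw": 6}
    - {"travel": [0,0,0.5],"roll": 0,"jaw": 6}
    - {"travel": [0,0,0],"roll": 0,"jaw": 6}

```text
clock: 18.0
tool_pos: [0.4207, -0.1973, 0.0582]
orientation: [180.0, 0.0, -17.1]
force: [-0.3, 0.0, 0.0]
opening: 0.0116
gripper_force: 30.0
```

Emit:
apply_moves:
  targets:
    - {"travel": [0,0,0.5],"roll": 0,"jaw": 6}
    - {"travel": [0,0,0],"roll": 0,"jaw": 6}

```text
clock: 18.2
tool_pos: [0.4209, -0.1973, 0.0581]
orientation: [180.0, -0.0, -17.1]
force: [-1.9, 0.8, 4.9]
opening: 0.0119
gripper_force: 30.0
```

Contact is at 4.9 N, so the plug is on the dish floor. I will release it and withdraw straight up.

Emit:
apply_moves:
  targets:
    - {"travel": [0,0,0],"roll": 0,"jaw": 14}
    - {"travel": [0,0,0],"roll": 0,"jaw": 20}
    - {"travel": [0,0,0],"roll": 0,"jaw": 28}
    - {"travel": [0,0,0],"roll": 0,"jaw": 32}
    - {"travel": [0,0,0],"roll": 0,"jaw": 32}
    - {"travel": [0,0,-8],"roll": 0,"jaw": 32}
    - {"travel": [0,0,-20],"roll": 0,"jaw": 32}
    - {"travel": [0,0,-35],"roll": 0,"jaw": 32}
    - {"travel": [0,0,-35],"roll": 0,"jaw": 32}
    - {"travel": [0,0,0],"roll": 0,"jaw": 32}

```text
clock: 19.2
tool_pos: [0.4237, -0.1978, 0.1608]
orientation: [-179.9, -0.5, -17.0]
force: [0.3, 0.5, -0.3]
opening: 0.0317
gripper_force: 0.0
```

```bash
python3 s.py;python3 - <<'E'
from h import *
a=ctrl.snapshot('scene');b=ctrl.snapshot('side');
f=lambda i,x,y:cv2.resize(i[y-80:y+80,x-80:x+80],(400,400),interpolation=3)
save('v5',np.hstack([f(a,350,275),f(b,330,220)]))
E
```

```text
[ 0.4237 -0.1978  0.1608] [-179.9   -0.5  -17. ] F [ 0.26  0.54 -0.27] M [-0.051 -0.    -0.032] 0.0317427292388206 j6 73.64994777489395
```

View pics/v5.png

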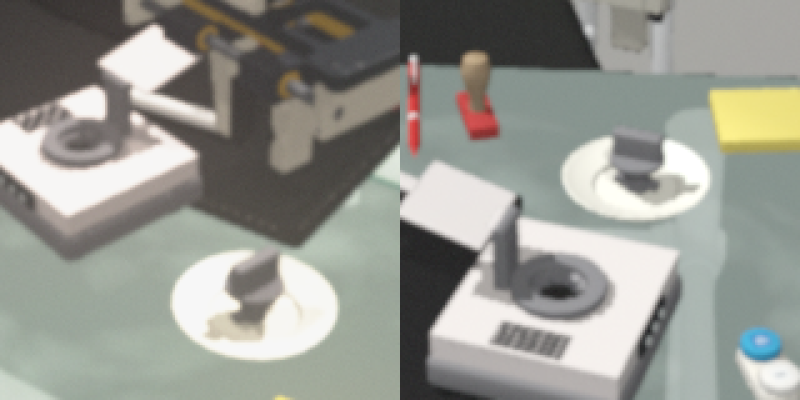

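The plug stands upright in the dish with its handle up, the flap stays open, and the gripper is clear. I am handing the job in.

```bash
python3 -c "
from plant import ctrl
print(ctrl.close_job())"
```

```text
the job is handed in; nothing more can be done
None
```

The job is handed in: the flap is open at the back, the plug was unscrewed to its stop, eased off and lifted out, and it stands handle up in the white dish with the gripper clear, at about 19 s of the 69 s allowed.

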